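# Push a stuck filter element out of its housing

### The job

The bronze filter element is stuck inside the clear in-line filter housing. Lay the housing in the two V-saddles of the extraction jig, its square collar between the saddles and its wide open end towards the catch tray, then let go of it, take the push rod that fits through the narrow neck and push the element right through and out of the open end into the tray. Draw the rod out again and lay it back in a notch of the rod rest; leave the housing in the saddles, and the other rod and everything else on the bench where they are.

Things in the scene. Friction and masses are not known exactly. Their poses are not given: they have to be found in the camera images.
- housing: Clear plastic in-line filter housing, a tube 125 mm long, 140 g, lying level. Origin on the bore axis in the middle of its grey square collar (38 x 38 mm, x = -18 to +18 mm: grip here across the flats), 19 mm above the bench at the start. x = bore axis towards the wide open end, z up. Round barrel 34 mm outside, 26 mm bore, x = -46 to +55 mm; narrow neck beyond it, to x = -70 mm.
- housing_neck (a point): middle of the mouth of the housing's narrow neck (x = -70 mm): neck 26 mm outside (beads 28 mm), 18 mm bore, 30 mm deep; it opens into the barrel at a step that the element cannot pass
- housing_open (a point): middle of the mouth of the housing's wide open end (x = +55 mm)
- element: Sintered bronze filter element inside the barrel: a cylinder 24 mm in diameter, 26 mm long, 60 g, jammed in the bore by a small sprung leaf on its top: about 6 to 12 N slide it. Origin at its centre, x along its axis, as the housing's. Its centre starts between x = -20 and +25 mm in the housing; it drops out when pushed past the open end.
- jig: Extraction jig, fixed: aluminium plate 222 x 88 mm, 8 mm thick (x = -61 to +161 mm), with two black V-saddles and a catch tray. Origin on the bench under the middle between the saddles; x = push direction, from saddles to tray; z up. Saddles 14 mm thick, at x = -37 to -23 and +23 to +37 mm, 62 mm wide, 92 mm high, with 90 degree V-grooves 42 mm wide at the top, open upwards.
- cradle (a point): midway between the jig's saddles, on the bore axis (jig z = 95 mm): where the housing's origin belongs. The 34 mm barrel rests in both grooves; the 36 mm long collar hangs in the 46 mm gap between the saddles, clear of the plate, with 5 mm play each way along x, and bears on the far saddle when pushed.
- tray (a point): middle of the steel catch tray's floor on the jig: open box from jig x = 45 to 155 mm, 78 mm wide, walls 3 mm thick, up to z = 40 mm; rubber-lined floor at z = 13 mm
- rod_rest: Rest for the push rods, fixed: aluminium plate 116 x 166 mm, 6 mm thick, with two black bars across it (at x = -45 and +45 mm, 12 mm thick, 42 mm high), each with V-notches at y = +40 and -40 mm. Origin on the bench under its middle; x = along the rods, towards their tips; z up. A rod's handle lies across both bars, its axis at z = 45 mm.
- notch_left (a point): rod_rest: handle centre of a rod lying in the notches at y = +40 mm (z = 45 mm)
- notch_right (a point): rod_rest: handle centre of a rod lying in the notches at y = -40 mm (z = 45 mm)
- rod_thin: The push rod that fits the neck, in one of the two pairs of notches: steel shank 12 mm in diameter, 150 mm long, on a round grooved aluminium handle 22 mm in diameter, 110 mm long; 160 g. Origin in the middle of the handle (grip here; the balance point is some 28 mm further towards the tip), x = along the rod to its tip at x = +205 mm.
- rod_thin_tip (a point): end of the thin rod's shank
- rod_thick: The other push rod, in the other pair of notches: the same handle, but a shank 20 mm in diameter, too thick for the neck. To be left alone. Same axes and lengths.
- squeeze_bottle: white squeeze bottle, 62 mm across, 168 mm tall; origin under its middle. Leave alone.
- sample_cup: small sample cup with a lid, beyond the end of the tray, 62 mm across, 66 mm tall; origin under its middle. Leave alone.
- petri_dish: closed petri dish, 91 mm across, 15 mm tall; origin under its middle. Leave alone.
- timer: small bench timer, 62 x 66 x 20 mm; origin under its middle. Leave alone.
Not all that is in view belongs to the job. Of the things that look like the housing, the larger one is meant.

How it is judged:
By the outcome, as a careful person would: the job done as asked, in the order asked, and still so for the second after the job is handed in, with the robot touching nothing.
It also fails if it takes over 64 s, if anything falls off the work surface, if the arm or the gripper's body presses on something with over 40 N, if the wrist force passes 120 N, or if a joint passes its speed limit or range.

### The arm

A 6-joint arm with a two-finger parallel gripper is mounted at the origin on a cart in front of the work surface, level with it; the furniture and walls round the work are solid. World frame = base frame: x ahead of the robot, y to its left, z up, the work surface at z = 0. Lengths are in m, angles in rad, forces in N, time in s.
With the tool pointing down it reaches from about 0.325 to 0.925 m from the base axis. Payload 3.1 kg.
Tool frame: the origin (TCP) lies between the finger pads; the fingertips stand 8 mm ahead of it and the grasp point (between the pads) lies 11 mm behind it; z points along the fingers, y is the line along which they close (so a half turn about z gives the same grasp; the last joint's range is limited). The gripper opens to 85 mm and grips with 20 to 120 N. Pads are 22 mm wide; open, the fingers measure 114 mm over their backs; the gripper's body (76 mm by 85 mm) begins 54 mm behind the grasp point. The pads swing forward as they close: fully open they stand 13 mm farther back than shut.
Start: joints at [-1.247, 0.217, 1.613, -0, 1.311, -0.112], TCP at [0.264, -0.567, 0.239] pointing down, gripper open.
Joint ranges: [-2.75, 2.75], [-0.78, 2.1], [0.31, 2.55], [-1.13, 4.27], [0.13, 2.63], [-2.58, 2.58]. Speed limits (rad/s): [2.79, 2.79, 3.14, 3.14, 3.14, 3.14].

### API

Orientations are given as a unit quaternion [w, x, y, z].
In Python, from plant import ctrl gives the robot as it stands. The module is installed in compiled form; this text tells all that it offers.
- The arm moves only by the tool drive_tool, never from a script. Its arguments are lists of equal length, an entry for each row: "linear": the shift along the tool's x, y, z each as a share of 25 mm, from -1 to 1, a list of three; "twist": the turn about the tool's z as a share of 0.08 rad, from -1 to 1; "hand": the opening in per cent of the stroke, from 0 (shut) to 100 (fully open). In form: {"linear": [[dx, dy, dz], ...], "twist": [twist, ...], "hand": [hand, ...]}. A call has exactly 8 rows; each row shifts and turns the commanded pose from where the row before left it, along the tool's axes as they then stand; what a row does not reach is not made up. A row lasts 1/8 s, in which the tool goes at most 62.5 mm and 10.7 degrees, less where a joint would pass 70% of its speed; a pose out of reach is approached as far as the arm can. A call with a number of a shift or a turn outside -1 to 1 is refused whole. A call with a gripper value outside its range is refused whole. The fingers move at their own pace and stop on an object; "newtons" is the grip in N (left out, the last holds). Time passes only in rows, so rows that do not move let the fingers close, or fill a call up. It gives the time, the measured TCP pose, the force, the opening and the grip force at its end, in the units of the state.
- ctrl.get_obs(): the state, without advancing time (a new reading comes with each control period).
- ctrl.capture(name): name is "scene" or "top" or "wrist"; returns the picture (384x512x3 uint8, red, green, blue); there is no depth.
- ctrl.get_calibration(name): a dict with "vertical_fov" (degrees; the focal length in pixels is half the picture's height over the tangent of half this angle, whatever the lens; pixels are square), "cx", "cy" (the principal point, pixels), "dist" ([k1, k2, p1, p2, k3] as OpenCV has them; the pictures are not rectified), "T" (4x4, takes a point from camera to world coordinates). Camera axes: x right, y up, looking along -z (the intrinsics and any distortion apply to the point x, -y, -z); pixel columns grow to the right and rows downward; lengths in m; the calibration is good to about 2 mm. A picture is of the moment at which its call begins: read the wrist's pose just before it. get_calibration takes no time and is no camera call; for the wrist camera it gives the pose at the moment of the call.
- ctrl.sign_off(): hands the job in; it is judged then, once.
Trained networks look in the newest picture that a camera, given by its name, has taken for a name from the list of things; names that differ only in an ending like _2 or _b are one class to them, and where a whole thing is asked for, a point or a joint stands for the part that bears it (a point fixed in the world has none). Each returns a list of dicts, best first, with "conf" (0 to 1); they miss things now and then, are a little off and sometimes report something else, mostly with a low value. They report only what shows in the picture. A call takes as long as a camera call. They do not tell look-alikes from the thing itself.
- ctrl.look_for(target, camera): "point" ([x, y, z] in m, in world coordinates, good to about 4 mm: the middle of the surface that is visible of it).
- ctrl.trace(target, camera): "region" (384x512 bool, what is visible of it).
- ctrl.spot_point(target, camera): "point" ([x, y, z] in m, in world coordinates, good to about 4 mm: a listed point, or the origin of a listed thing).
The state is a dict: "t": time; "q": joint angles; "joint_vel": joint speeds; "joint_torque": joint torques, N m; "tcp_pos": TCP position; "eef_rot": TCP orientation; "force": force on the tool from outside, world axes, zero at the start; "moment": the same for the moment, N m; "gripper_width": finger opening in m; "gripper_force": force on a finger pad.
Only numpy, scipy, OpenCV 4.12 (cv2) and the standard library are available. Lean on these libraries where they do the work, as an engineer would, in place of code of your own. Each camera call takes 0.05 s, during which the arm holds its last target. There are 200 camera calls.

## Working session

There is one attempt and no reset: what is moved stays moved. The work goes in short steps, Python scripts to look and compute and a tool call to move; the robot and the scene stay as the last step left them, time stands still between calls to the robot, and variables do not carry over. Pictures are saved under pics/ and viewed, at most 13 in all, crops included, and the job is handed in when it is done.

Besides the shell and the picture viewer there is one more tool, called after "Emit:" by a JSON object that holds its "api" and its "payload". drive_tool: Moves the arm, as the interface text tells. Shift numbers are shares of 25 mm and turn numbers shares of 0.08 rad, none past 1 either way. Its arguments: {"type":"object","properties":{"linear":{"type":"array","items":{"type":"array","items":{"type":"number","minimum":-1,"maximum":1}}},"twist":{"type":"array","items":{"type":"number","minimum":-1,"maximum":1}},"hand":{"type":"array","items":{"type":"number"}},"newtons":{"type":"number"}},"required":["linear","twist","hand"]}

```bash
mkdir -p pics; cat > h.py <<'E'
import numpy as np, cv2
from plant import ctrl
from scipy.spatial.transform import Rotation as R
def cal(n):
    c=ctrl.get_calibration(n); f=192/np.tan(np.radians(c['vertical_fov']/2))
    return np.array([[f,0,c['cx']],[0,f,c['cy']],[0,0,1.]]),np.array(c['dist'],float),np.array(c['T'])
def ray(c,uv,z):
    "pixels -> world points on the plane at height z"
    K,d,T=c; p=cv2.undistortPoints(np.array(uv,float).reshape(-1,1,2),K,d)[:,0]
    v=np.c_[p[:,0],-p[:,1],-np.ones(len(p))]@T[:3,:3].T; o=T[:3,3]
    return o+v*((z-o[2])/v[:,2])[:,None]
def proj(c,P):
    K,d,T=c; q=(np.array(P,float).reshape(-1,3)-T[:3,3])@T[:3,:3]; q=q*[1,-1,-1]
    return cv2.projectPoints(q,np.zeros(3),np.zeros(3),K,d)[0][:,0]
def save(im,n): cv2.imwrite(f'pics/{n}.png',im[:,:,::-1])
E
cat > a.py <<'E'
from h import *
for n in ['scene','top']:
    im=ctrl.capture(n); save(im,n); print(n,np.round(ctrl.get_calibration(n)['T'][:3,3],2))
    for t in ['housing','housing_neck','housing_open','element','jig','cradle','tray','rod_rest','notch_left','notch_right','rod_thin','rod_thin_tip','rod_thick','squeeze_bottle','sample_cup','petri_dish','timer']:
        print(t,[(round(d['conf'],2),np.round(d['point'],3).tolist()) for d in ctrl.spot_point(t,n)[:3]])
o=ctrl.get_obs(); print(o['t'],o['eef_rot'],o['gripper_width'])
E
python3 a.py
```

```text
scene [ 1.48 -0.1   1.06]
housing [(0.55, [0.425, 0.257, 0.016]), (0.46, [0.479, 0.398, 0.012])]
housing_neck [(0.64, [0.453, 0.195, 0.019]), (0.58, [0.52, 0.38, 0.013])]
housing_open [(0.58, [0.408, 0.312, 0.018]), (0.42, [0.447, 0.411, 0.01])]
element []
jig [(0.9, [0.623, 0.077, 0.002])]
cradle [(0.64, [0.621, 0.078, 0.098])]
tray [(0.78, [0.626, 0.179, 0.016]), (0.48, [0.453, 0.193, 0.017]), (0.38, [0.718, -0.21, -0.0])]
rod_rest [(0.92, [0.488, -0.296, -0.0])]
notch_left [(0.78, [0.449, -0.31, 0.043]), (0.3, [0.53, -0.292, 0.049])]
notch_right [(0.91, [0.526, -0.285, 0.043])]
rod_thin [(0.72, [0.53, -0.29, 0.047]), (0.47, [0.716, -0.209, 0.002])]
rod_thin_tip [(0.66, [0.46, -0.094, 0.046]), (0.36, [0.426, 0.075, 0.0])]
rod_thick [(0.67, [0.625, 0.077, 0.004]), (0.64, [0.452, -0.31, 0.048]), (0.27, [0.718, -0.212, 0.0])]
squeeze_bottle [(0.58, [0.624, 0.184, 0.014]), (0.56, [0.426, 0.072, -0.001])]
sample_cup [(0.78, [0.603, 0.412, 0.002])]
petri_dish [(0.6, [0.484, -0.292, 0.003]), (0.59, [0.627, -0.107, 0.004])]
timer [(0.6, [0.719, -0.211, 0.003])]
top [0.42 0.05 1.15]
housing
[... 468 characters left out ...]
(0.61, [0.488, -0.297, 0.001]), (0.36, [0.625, -0.109, -0.004]), (0.2, [0.627, 0.074, 0.002])]
notch_left [(0.8, [0.452, -0.312, 0.046]), (0.35, [0.526, -0.289, 0.047])]
notch_right [(0.75, [0.529, -0.284, 0.047])]
rod_thin [(0.73, [0.524, -0.285, 0.046])]
rod_thin_tip [(0.76, [0.464, -0.098, 0.042])]
rod_thick [(0.63, [0.455, -0.313, 0.043]), (0.49, [0.461, -0.099, 0.043])]
squeeze_bottle [(0.94, [0.424, 0.073, -0.002]), (0.31, [0.456, 0.193, 0.021])]
sample_cup [(0.76, [0.604, 0.411, -0.003])]
petri_dish [(0.7, [0.625, -0.106, 0.001]), (0.53, [0.627, 0.074, -0.0])]
timer [(0.96, [0.717, -0.212, 0.0])]
1.8 [ 4.53699685e-06  9.76349952e-01  2.16196139e-01 -1.83589493e-05] 0.08530244297642611
```

View pics/scene.png

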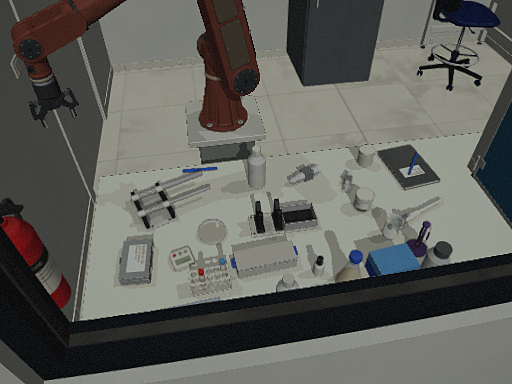

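View pics/top.png

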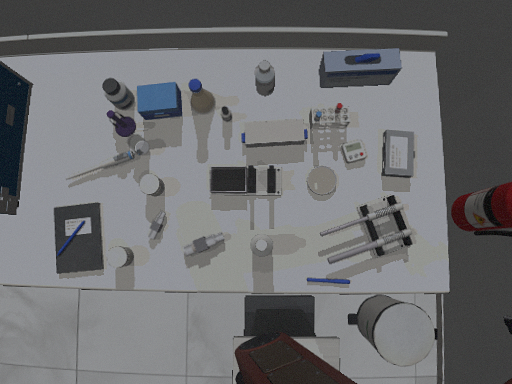

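The scene view shows the jig at (283,215), the housing at (302,175) with a smaller look-alike at (346,180), and the rods at (165,195). In the top view the thin rod is the upper one at (365,218), in the right notch, and the housing is at (206,243). The network points agree with both pictures.

```bash
cat >> h.py <<'E'
def pose():
    o=ctrl.get_obs(); w,x,y,z=o['eef_rot']; M=R.from_quat([x,y,z,w]).as_matrix()
    return np.array(o['tcp_pos']),M,np.degrees(np.arctan2(M[1,0],M[0,0])),o
def plan(xyz,yaw,n=None,step=.0245,start=None):
    p,M,y0,o=pose()
    if start is not None: p,y0=np.array(start[0]),start[1]
    d=np.array(xyz)-p; dy=(yaw-y0+180)%360-180
    n=n or int(np.ceil(max(np.linalg.norm(d)/step,abs(np.radians(dy))/.079,1)/8)*8)
    s=d/n; out=[]
    print('from',p.round(4),round(y0,1),'d',d.round(4),'dyaw',round(dy,1),'tw',round(-np.radians(dy)/n/.08,3),'t',round(o['t'],2))
    for i in range(n):
        a=np.radians(y0+dy*i/n); tx=np.array([np.cos(a),np.sin(a),0]); ty=np.array([np.sin(a),-np.cos(a),0])
        out.append([round(float(v),2) for v in (s@tx/.025,s@ty/.025,-s[2]/.025)])
    for i in range(0,n,8): print(out[i:i+8])
E
python3 -c "
from h import *
plan([.427,.250,.2],113)"
```

```text
from [ 0.2639 -0.5666  0.2393] 25.0 d [ 0.1631  0.8166 -0.0393] dyaw 88.0 tw -0.48 t 1.8
[[0.49, -0.67, 0.04], [0.52, -0.65, 0.04], [0.54, -0.63, 0.04], [0.57, -0.61, 0.04], [0.59, -0.59, 0.04], [0.61, -0.57, 0.04], [0.63, -0.54, 0.04], [0.65, -0.52, 0.04]]
[[0.67, -0.49, 0.04], [0.69, -0.46, 0.04], [0.71, -0.44, 0.04], [0.72, -0.41, 0.04], [0.74, -0.38, 0.04], [0.75, -0.35, 0.04], [0.77, -0.32, 0.04], [0.78, -0.29, 0.04]]
[[0.79, -0.26, 0.04], [0.8, -0.23, 0.04], [0.81, -0.2, 0.04], [0.81, -0.17, 0.04], [0.82, -0.14, 0.04], [0.83, -0.11, 0.04], [0.83, -0.08, 0.04], [0.83, -0.05, 0.04]]
[[0.83, -0.01, 0.04], [0.83, 0.02, 0.04], [0.83, 0.05, 0.04], [0.83, 0.08, 0.04], [0.82, 0.11, 0.04], [0.82, 0.15, 0.04], [0.81, 0.18, 0.04], [0.81, 0.21, 0.04]]
[[0.8, 0.24, 0.04], [0.79, 0.27, 0.04], [0.78, 0.3, 0.04], [0.76, 0.33, 0.04], [0.75, 0.36, 0.04], [0.74, 0.39, 0.04], [0.72, 0.42, 0.04], [0.71, 0.44, 0.04]]
```

Emit:
{"api": "drive_tool", "payload": {"linear": [[0.5, -0.67, 0], [0.52, -0.65, 0], [0.54, -0.63, 0], [0.57, -0.61, 0], [0.59, -0.59, 0], [0.61, -0.57, 0], [0.63, -0.54, 0], [0.65, -0.52, 0]], "twist": [-0.48, -0.48, -0.48, -0.48, -0.48, -0.48, -0.48, -0.48], "hand": [100, 100, 100, 100, 100, 100, 100, 100]}}

```text
t: 2.8
tcp_pos: [0.2968, -0.4018, 0.2394]
eef_rot: [0.0, 0.931, 0.364, 0.0]
force: [0.0, -0.1, 0.1]
gripper_width: 0.0855
gripper_force: 0.0
```

Emit:
{"api": "drive_tool", "payload": {"linear": [[0.67, -0.49, 0], [0.69, -0.46, 0], [0.71, -0.44, 0], [0.72, -0.41, 0], [0.74, -0.38, 0], [0.75, -0.35, 0], [0.77, -0.32, 0], [0.78, -0.29, 0]], "twist": [-0.48, -0.48, -0.48, -0.48, -0.48, -0.48, -0.48, -0.48], "hand": [100, 100, 100, 100, 100, 100, 100, 100]}}

```text
t: 3.8
tcp_pos: [0.3296, -0.2389, 0.2393]
eef_rot: [0.0, 0.865, 0.502, 0.0]
force: [0.1, -0.2, -0.7]
gripper_width: 0.0853
gripper_force: 0.0
```

Emit:
{"api": "drive_tool", "payload": {"linear": [[0.79, -0.26, 0], [0.8, -0.23, 0], [0.81, -0.2, 0], [0.81, -0.17, 0], [0.82, -0.14, 0], [0.83, -0.11, 0], [0.83, -0.08, 0], [0.83, -0.05, 0]], "twist": [-0.48, -0.48, -0.48, -0.48, -0.48, -0.48, -0.48, -0.48], "hand": [100, 100, 100, 100, 100, 100, 100, 100]}}

```text
t: 4.8
tcp_pos: [0.3621, -0.0757, 0.2393]
eef_rot: [0.0, 0.778, 0.629, 0.0]
force: [0.2, 0.0, -0.2]
gripper_width: 0.0854
gripper_force: 0.0
```

Emit:
{"api": "drive_tool", "payload": {"linear": [[0.83, -0.01, 0], [0.83, 0.02, 0], [0.83, 0.05, 0], [0.83, 0.08, 0], [0.82, 0.11, 0], [0.82, 0.15, 0], [0.81, 0.18, 0], [0.81, 0.21, 0]], "twist": [-0.48, -0.48, -0.48, -0.48, -0.48, -0.48, -0.48, -0.48], "hand": [100, 100, 100, 100, 100, 100, 100, 100]}}

```text
t: 5.8
tcp_pos: [0.3946, 0.0873, 0.2394]
eef_rot: [0.0, 0.672, 0.74, 0.0]
force: [0.4, 0.3, 0.1]
gripper_width: 0.0851
gripper_force: 0.0
```

Emit:
{"api": "drive_tool", "payload": {"linear": [[0.8, 0.24, 0], [0.79, 0.27, 0.2], [0.78, 0.3, 0.3], [0.76, 0.33, 0.3], [0.75, 0.36, 0.3], [0.74, 0.39, 0.3], [0.72, 0.42, 0.2], [0.71, 0.44, 0]], "twist": [-0.48, -0.48, -0.48, -0.48, -0.48, -0.48, -0.48, -0.48], "hand": [100, 100, 100, 100, 100, 100, 100, 100]}}

```text
t: 6.8
tcp_pos: [0.4271, 0.2506, 0.1989]
eef_rot: [-0.0, 0.551, 0.835, -0.0]
force: [0.2, 0.6, -0.1]
gripper_width: 0.0855
gripper_force: 0.0
```

```bash
cat > b.py <<'E'
from h import *
p,M,y,o=pose(); print(p.round(4),y,o['t'],'q',np.round(o['q'],2))
c=cal('wrist'); im=ctrl.capture('wrist'); save(im,'w1'); print(c[2].round(3))
for t in ['housing','housing_neck','housing_open','element']:
    print(t,[(round(d['conf'],2),np.round(d['point'],3).tolist()) for d in ctrl.spot_point(t,'wrist')[:3]])
np.savez('w1.npz',T=c[2])
E
python3 b.py
```

```text
[0.4271 0.2506 0.1989] 113.13339596811848 6.8 q [ 0.39 -0.02  1.95 -0.    1.21 -0.01]
[[ 0.92  -0.373 -0.121  0.396]
 [ 0.392  0.873  0.29   0.325]
 [-0.002 -0.314  0.949  0.333]
 [ 0.     0.     0.     1.   ]]
housing [(0.97, [0.425, 0.258, 0.017]), (0.67, [0.479, 0.399, 0.015])]
housing_neck [(0.77, [0.454, 0.193, 0.021]), (0.77, [0.52, 0.38, 0.014])]
housing_open [(0.57, [0.446, 0.41, 0.017]), (0.56, [0.402, 0.306, 0.02])]
element []
```

View pics/w1.png

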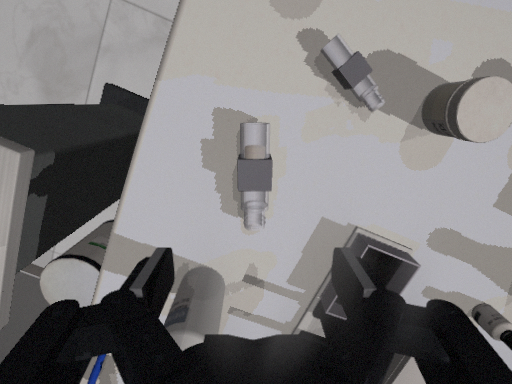

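The housing collar is at (255,173) with its open end up at (255,123), neck at (255,230) and the bronze element at (255,152). The look-alike is at (353,70), and the bottle at (200,300) is well clear.

```bash
python3 -c "
from h import *
c=cal('wrist')
P=ray(c,[[255.3,230],[255,123]],.019);print(P.round(4)); d=P[1]-P[0];print(np.degrees(np.arctan2(d[1],d[0])),np.linalg.norm(d))
# collar top face
im=cv2.imread('pics/w1.png').astype(int)
m=(im.sum(2)<330)&(im.sum(2)>60); s=np.zeros_like(m); s[145:200,225:285]=m[145:200,225:285]
n,l,st,ce=cv2.connectedComponentsWithStats(s.astype(np.uint8)); k=1+np.argmax(st[1:,4]); print(st[k],ce[k], cv2.minAreaRect(np.argwhere(l==k)[:,::-1].astype(np.float32)))
Q=ray(c,[ce[k]],.036); print(Q.round(4))
print(proj(c,[[.427,.252,.038]]))
plan([*Q[0][:2],.015],np.degrees(np.arctan2(d[1],d[0])))
"
```

```text
[[0.4577 0.1864 0.019 ]
 [0.4064 0.3058 0.019 ]]
113.29884524037394 0.129928696545575
[ 237  145   35   55 1234] [252.8363047  172.92544571] ((254.0, 172.0), (54.0, 34.0), 90.0)
[[0.4247 0.2565 0.036 ]]
[[253.20016903 177.80775636]]
from [0.4277 0.2495 0.1995] 113.0 d [-0.0031  0.007  -0.1845] dyaw 0.3 tw -0.008 t 7.05
[[0.04, -0.0, 0.92], [0.04, -0.0, 0.92], [0.04, -0.0, 0.92], [0.04, -0.0, 0.92], [0.04, -0.0, 0.92], [0.04, -0.0, 0.92], [0.04, -0.0, 0.92], [0.04, -0.0, 0.92]]
```

Emit:
{"api": "drive_tool", "payload": {"linear": [[0.1, 0, 0.92], [0.1, 0, 0.92], [0, 0, 0.92], [0, 0, 0.92], [0, 0, 0.92], [0, 0, 0.92], [0, 0, 0.92], [0, 0, 0.92]], "twist": [0, 0, 0, 0, 0, 0, 0, 0], "hand": [100, 100, 100, 100, 100, 100, 100, 100]}}

```text
t: 8.05
tcp_pos: [0.4262, 0.2535, 0.015]
eef_rot: [0.0, 0.553, 0.833, 0.0]
force: [-0.2, 0.2, -0.3]
gripper_width: 0.0857
gripper_force: 0.0
```

Emit:
{"api": "drive_tool", "payload": {"linear": [[0, 0, 0], [0, 0, 0], [0, 0, 0], [0, 0, 0], [0, 0, 0], [0, 0, 0], [0, 0, 0], [0, 0, 0]], "twist": [0, 0, 0, 0, 0, 0, 0, 0], "hand": [30, 30, 30, 30, 30, 30, 30, 30], "newtons": 40}}

```text
t: 9.05
tcp_pos: [0.4274, 0.2546, 0.0168]
eef_rot: [0.001, 0.552, 0.834, 0.001]
force: [0.5, -0.9, 6.5]
gripper_width: 0.0374
gripper_force: 41.4
```

Emit:
{"api": "drive_tool", "payload": {"linear": [[0, 0, -0.5], [0, 0, -1], [0, 0, -1], [0, 0, -1], [0, 0, -1], [0, 0, -1], [0, 0, -1], [0, 0, -0.8]], "twist": [0, 0, 0, 0, 0, 0, 0, 0], "hand": [30, 30, 30, 30, 30, 30, 30, 30]}}

```text
t: 10.05
tcp_pos: [0.4252, 0.254, 0.1987]
eef_rot: [-0.0, 0.552, 0.834, -0.0]
force: [0.5, -0.1, -1.8]
gripper_width: 0.0372
gripper_force: 40.6
```

```bash
cat > c.py <<'E'
from h import *
p,M,y,o=pose(); print(p.round(4),y,o['t'],o['gripper_width'],o['force'])
for n in ['top','wrist']:
    ctrl.capture(n)
    for t in ['housing','housing_neck','housing_open','jig','cradle','tray']:
        print(t,[(round(d['conf'],2),np.round(d['point'],3).tolist()) for d in ctrl.spot_point(t,n)[:3]])
# jig yaw/pose from the top picture: trace
im=ctrl.capture('wrist'); save(im,'w2')
plan([.622,.078,.2],90)
E
python3 c.py
```

```text
[0.4252 0.254  0.1987] 112.98518184783826 10.05 0.03723449163710728 [ 0.515157   -0.10815684 -1.81714738]
housing [(0.64, [0.424, 0.252, 0.199]), (0.49, [0.481, 0.397, 0.011]), (0.45, [0.616, 0.077, 0.094])]
housing_neck [(0.8, [0.452, 0.187, 0.202]), (0.38, [0.524, 0.374, 0.017])]
housing_open []
jig [(0.65, [0.626, 0.073, -0.0]), (0.27, [0.626, -0.107, -0.002])]
cradle [(0.69, [0.618, 0.077, 0.095])]
tray [(0.67, [0.623, 0.18, 0.012])]
housing [(0.94, [0.423, 0.255, 0.202]), (0.76, [0.48, 0.399, 0.014])]
housing_neck [(0.66, [0.519, 0.381, 0.015])]
housing_open [(0.88, [0.445, 0.409, 0.016]), (0.71, [0.4, 0.304, 0.199])]
jig [(0.88, [0.62, 0.076, 0.002])]
cradle []
tray [(0.81, [0.624, 0.178, 0.016]), (0.71, [0.62, 0.08, 0.003])]
from [0.4259 0.2542 0.1976] 113.0 d [ 0.1961 -0.1762  0.0024] dyaw -23.0 tw 0.313 t 10.8
[[-0.6, 0.28, -0.01], [-0.59, 0.29, -0.01], [-0.58, 0.31, -0.01], [-0.57, 0.32, -0.01], [-0.57, 0.34, -0.01], [-0.56, 0.35, -0.01], [-0.55, 0.37, -0.01], [-0.54, 0.38, -0.01]]
[[-0.53, 0.39, -0.01], [-0.52, 0.41, -0.01], [-0.51, 0.42, -0.01], [-0.5, 0.43, -0.01], [-0.49, 0.44, -0.01], [-0.48, 0.46, -0.01], [-0.46, 0.47, -0.01], [-0.45, 0.48, -0.01]]
```

View pics/w2.png

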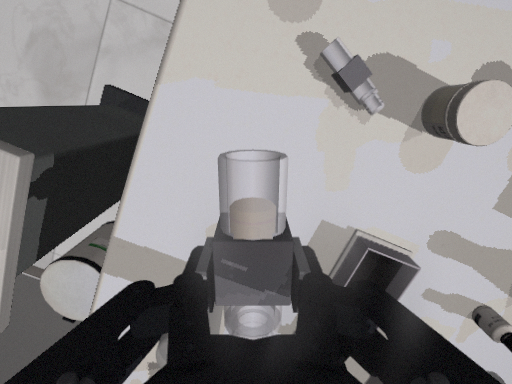

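The housing is held by its collar. The open mouth rim spans x 218–288 and rows 150–162, and the element is visible at (254,215).

```bash
python3 -c "
from h import *
c=cal('wrist'); p,M,y,o=pose(); print(p)
a=M[:,0]; s=M[:,1]
for z in (.001,.004):
  for off in (-.004,0,.004,.008):
    O=p+a*off; O[2]+=z
    P=[O+a*.055+s*.017*np.cos(t)+np.array([0,0,1])*.017*np.sin(t) for t in np.linspace(0,2*np.pi,60)]
    q=proj(c,P); cc=proj(c,[O+a*.018+[0,0,.019]+k*s*.019 for k in(-1,1)]+[O-a*.018+[0,0,.019]+k*s*.019 for k in(-1,1)])
    print(z,off,'mouth',q.min(0).round(1),q.max(0).round(1),'collar',cc.round(0).tolist())
im=ctrl.capture('wrist')[140:320,195:310]; save(cv2.resize(im,None,fx=3,fy=3),'w3')
# top picture: jig crop
im=ctrl.capture('top')[155:205,200:290]; save(cv2.resize(im,None,fx=8,fy=8,interpolation=cv2.INTER_CUBIC),'t2')
"
```

```text
[0.42587459 0.25415065 0.19763901]
0.001 -0.004 mouth [218.2 160. ] [288.  175.3] collar [[212.0, 253.0], [294.0, 253.0], [216.0, 315.0], [290.0, 315.0]]
0.001 0 mouth [217.8 152.8] [288.3 166.2] collar [[212.0, 246.0], [294.0, 246.0], [216.0, 309.0], [291.0, 309.0]]
0.001 0.004 mouth [217.5 145.4] [288.6 156.9] collar [[212.0, 238.0], [295.0, 238.0], [215.0, 302.0], [291.0, 302.0]]
0.001 0.008 mouth [217.2 137.9] [289.  147.4] collar [[211.0, 230.0], [295.0, 230.0], [215.0, 296.0], [291.0, 296.0]]
0.004 -0.004 mouth [217.4 161.1] [288.7 177. ] collar [[212.0, 257.0], [295.0, 257.0], [215.0, 319.0], [291.0, 319.0]]
0.004 0 mouth [217.1 153.7] [289.1 167.7] collar [[211.0, 249.0], [295.0, 249.0], [215.0, 313.0], [291.0, 313.0]]
0.004 0.004 mouth [216.7 146.2] [289.4 158.2] collar [[211.0, 241.0], [295.0, 241.0], [214.0, 306.0], [292.0, 306.0]]
0.004 0.008 mouth [216.4 138.6] [289.8 148.5] collar [[210.0, 233.0], [296.0, 233.0], [214.0, 300.0], [292.0, 300.0]]
```

View pics/w3.png

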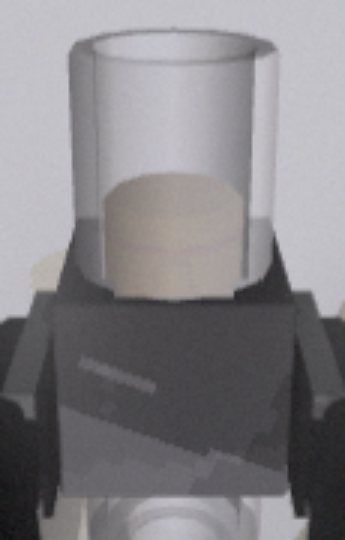

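View pics/t2.png

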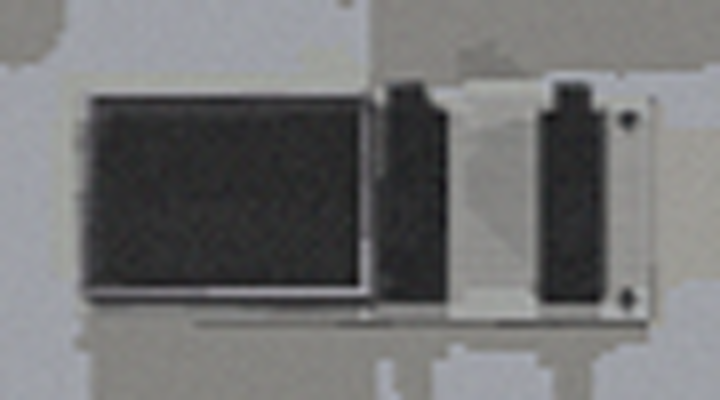

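The gripper's hold is level: the collar front edge is at row 241 and the rear at row 305, so the housing origin lies about 3 mm ahead of the TCP. In the top crop the plate's right edge is at column 652 and its bottom edge at row 323. The saddles are at columns 540–605 and 385–445.

```bash
python3 -c "
from h import *
c=cal('top'); f=lambda a:[[200+(u+.5)/8-.5,155+(v+.5)/8-.5] for u,v in a]
print('plate',ray(c,f([[652,95],[648,323],[195,324],[62,78]]),.008).round(4).tolist())
print('tray top corners',ray(c,f([[88,97],[88,300],[372,97],[372,300]]),.040).round(4).tolist())
for y in (88,90,92):
  a=np.radians(y);J=np.array([.621,.077,0]);X=np.array([np.cos(a),np.sin(a),0]);Y=np.array([-np.sin(a),np.cos(a),0])
  P=[J+X*x+Y*w+[0,0,z] for x,w,z in [(-.061,-.044,.008),(-.061,.044,.008),(.161,-.044,.008),(.161,.044,.008),(.155,-.039,.04),(.155,.039,.04),(.045,-.039,.04),(.045,.039,.04),(-.037,-.031,.092),(-.037,.031,.092),(-.023,-.031,.092),(.023,-.031,.092),(.037,.031,.092)]]
  print(y,((proj(c,P)-[200,155]+.5)*8).round(0).tolist())
"
```

```text
plate [[0.6672, 0.0182, 0.008], [0.5782, 0.0195, 0.008], [0.5766, 0.1932, 0.008], [0.6728, 0.2476, 0.008]]
tray top corners [[0.6585, 0.2319, 0.04], [0.581, 0.2296, 0.04], [0.659, 0.1245, 0.04], [0.5818, 0.1232, 0.04]]
88 [[662.0, 107.0], [654.0, 332.0], [91.0, 84.0], [76.0, 308.0], [93.0, 80.0], [79.0, 283.0], [383.0, 91.0], [372.0, 296.0], [601.0, 91.0], [594.0, 262.0], [562.0, 90.0], [434.0, 84.0], [387.0, 253.0]]
90 [[658.0, 101.0], [658.0, 327.0], [86.0, 98.0], [80.0, 323.0], [88.0, 94.0], [82.0, 298.0], [379.0, 95.0], [376.0, 300.0], [599.0, 88.0], [598.0, 258.0], [559.0, 87.0], [431.0, 87.0], [390.0, 257.0]]
92 [[654.0, 96.0], [662.0, 321.0], [82.0, 112.0], [83.0, 337.0], [85.0, 108.0], [86.0, 312.0], [376.0, 99.0], [379.0, 304.0], [595.0, 84.0], [601.0, 255.0], [556.0, 85.0], [428.0, 89.0], [393.0, 261.0]]
```

Emit:
{"api": "drive_tool", "payload": {"linear": [[-0.6, 0.28, 0], [-0.6, 0.29, 0], [-0.59, 0.3, 0], [-0.59, 0.31, 0], [-0.58, 0.33, 0], [-0.57, 0.34, 0], [-0.56, 0.36, 0], [-0.55, 0.37, 0]], "twist": [0.31, 0.31, 0.31, 0.31, 0.31, 0.31, 0.31, 0.31], "hand": [30, 30, 30, 30, 30, 30, 30, 30]}}

```text
t: 11.9
tcp_pos: [0.524, 0.1629, 0.1978]
eef_rot: [0.0, 0.633, 0.774, -0.0]
force: [-0.4, -0.6, -2.0]
gripper_width: 0.0375
gripper_force: 40.6
```

Emit:
{"api": "drive_tool", "payload": {"linear": [[-0.54, 0.38, 0.1], [-0.53, 0.4, 0.1], [-0.52, 0.41, 0.1], [-0.51, 0.42, 0.1], [-0.5, 0.43, 0.1], [-0.49, 0.45, 0.1], [-0.47, 0.46, 0], [-0.46, 0.47, 0]], "twist": [0.31, 0.31, 0.31, 0.31, 0.31, 0.31, 0.31, 0.31], "hand": [30, 30, 30, 30, 30, 30, 30, 30]}}

```text
t: 12.9
tcp_pos: [0.6208, 0.0728, 0.1828]
eef_rot: [0.0, 0.706, 0.708, 0.0]
force: [-0.3, -0.0, -1.7]
gripper_width: 0.0375
gripper_force: 40.6
```

```bash
cat > d.py <<'E'
from h import *
plan([.620,.0745,.105],90.2)
c=cal('wrist'); im=ctrl.capture('wrist'); save(im,'w4')
for t in ['jig','cradle','tray','housing_open']:
    print(t,[(round(d['conf'],2),np.round(d['point'],3).tolist()) for d in ctrl.spot_point(t,'wrist')[:3]])
a=np.radians(90.2);J=np.array([.620,.0775,0]);X=np.array([np.cos(a),np.sin(a),0]);Y=np.array([-np.sin(a),np.cos(a),0])
P=[J+X*x+Y*w+[0,0,z] for x,w,z in [(.155,-.039,.04),(.155,.039,.04),(.045,-.039,.04),(.045,.039,.04),(.037,-.031,.092),(.037,.031,.092),(.023,-.031,.092),(.023,.031,.092),(-.037,-.031,.092),(-.037,.031,.092)]]
print(proj(c,P).round(0).tolist())
E
python3 d.py
```

```text
from [0.6208 0.0728 0.1828] 90.1 d [-0.0008  0.0017 -0.0778] dyaw 0.1 tw -0.001 t 12.9
[[0.01, -0.0, 0.39], [0.01, -0.0, 0.39], [0.01, -0.0, 0.39], [0.01, -0.0, 0.39], [0.01, -0.0, 0.39], [0.01, -0.0, 0.39], [0.01, -0.0, 0.39], [0.01, -0.0, 0.39]]
jig []
cradle []
tray [(0.71, [0.625, 0.175, 0.016])]
housing_open [(0.64, [0.62, 0.128, 0.184])]
[[296.0, 10.0], [207.0, 10.0], [291.0, 136.0], [212.0, 136.0], [290.0, 153.0], [214.0, 154.0], [289.0, 170.0], [215.0, 170.0], [286.0, 235.0], [218.0, 235.0]]
```

View pics/w4.png

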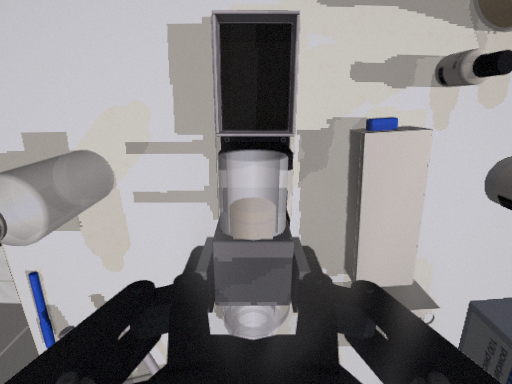

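The tray's top corners are at (212,13), (299,13), (216,134) and (295,134), and the far saddle spans columns 218–291. The housing mouth is centred at column 253.5.

```bash
python3 -c "
from h import *
c=cal('wrist')
P=ray(c,[[212,13],[299,13],[216,134],[295,134]],.040); print(P.round(4).tolist()); print(P.mean(0), P[:2].mean(0)-P[2:].mean(0))
im=cv2.imread('pics/w4.png').astype(int).sum(2)
for r in (80,110,142,147,152): print(r,[int(v) for v in im[r,205:232]],[int(v) for v in im[r,283:305]])
print([int(v) for v in im[120:165,222]])
"
```

```text
[[0.5832, 0.2307, 0.04], [0.6596, 0.231, 0.04], [0.5832, 0.1257, 0.04], [0.661, 0.126, 0.04]]
[0.62177929 0.17830551 0.04      ] [-0.00070679  0.10500091  0.        ]
80 [471, 472, 473, 473, 471, 473, 468, 471, 386, 383, 445, 480, 351, 298, 297, 218, 106, 59, 78, 73, 80, 66, 82, 84, 75, 79, 75] [61, 50, 41, 52, 62, 65, 101, 163, 154, 139, 146, 268, 419, 453, 516, 584, 585, 588, 574, 589, 584, 590]
110 [464, 472, 464, 468, 468, 472, 467, 472, 469, 419, 373, 440, 491, 306, 297, 296, 249, 108, 67, 81, 70, 84, 84, 85, 80, 77, 74] [53, 76, 61, 57, 62, 98, 202, 134, 145, 169, 310, 430, 454, 490, 581, 585, 588, 584, 585, 594, 598, 590]
142 [475, 471, 473, 478, 473, 465, 473, 471, 474, 460, 393, 405, 416, 427, 446, 368, 95, 78, 93, 85, 83, 102, 69, 59, 54, 59, 40] [76, 84, 47, 63, 76, 68, 233, 474, 535, 535, 545, 570, 594, 608, 602, 588, 468, 469, 461, 427, 432, 430]
147 [474, 469, 475, 477, 474, 473, 479, 470, 477, 473, 393, 391, 422, 425, 429, 439, 93, 81, 70, 67, 66, 59, 46, 55, 57, 51, 40] [30, 12, 19, 35, 44, 90, 295, 474, 539, 568, 565, 537, 604, 611, 607, 591, 478, 477, 436, 431, 427, 430]
152 [471, 474, 468, 473, 476, 476, 469, 473, 473, 477, 461, 416, 429, 319, 106, 91, 103, 113, 129, 137, 183, 190, 239, 263, 283, 316, 341] [48, 44, 49, 32, 28, 50, 42, 26, 60, 222, 512, 511, 593, 604, 590, 481, 480, 472, 476, 477, 471, 470]
[118, 120, 131, 119, 132, 166, 169, 162, 157, 159, 231, 222, 224, 289, 478, 440, 221, 73, 75, 78, 82, 74, 78, 99, 95, 73, 66, 81, 62, 80, 71, 72, 113, 182, 243, 245, 240, 260, 272, 292, 280, 285, 287, 274, 275]
```

Emit:
{"api": "drive_tool", "payload": {"linear": [[0.09, 0.05, 0.3], [0, 0, 0.6], [0, 0, 0.6], [0, 0, 0.6], [0, 0, 0.5], [0, 0, 0.4], [0, 0, 0.3], [0, 0, 0]], "twist": [0, 0, 0, 0, 0, 0, 0, 0], "hand": [30, 30, 30, 30, 30, 30, 30, 30]}}

```text
t: 14.15
tcp_pos: [0.6207, 0.0758, 0.0996]
eef_rot: [-0.0, 0.706, 0.709, -0.0]
force: [-0.1, -0.1, -1.3]
gripper_width: 0.0376
gripper_force: 40.6
```

Emit:
{"api": "drive_tool", "payload": {"linear": [[0, 0, 0.06], [0, 0, 0.06], [0, 0, 0.06], [0, 0, 0.06], [0, 0, 0.06], [0, 0, 0], [0, 0, 0], [0, 0, 0]], "twist": [0, 0, 0, 0, 0, 0, 0, 0], "hand": [30, 30, 30, 30, 30, 30, 30, 30]}}

```text
t: 15.15
tcp_pos: [0.6219, 0.0759, 0.0932]
eef_rot: [0.001, 0.706, 0.709, 0.001]
force: [3.3, -0.6, -1.2]
gripper_width: 0.0373
gripper_force: 40.6
```

Emit:
{"api": "drive_tool", "payload": {"linear": [[0, 0.03, 0.03], [0, 0.03, 0.03], [0, 0, 0.03], [0, 0, 0], [0, 0, 0], [0, 0, 0], [0, 0, 0], [0, 0, 0]], "twist": [0, 0, 0, 0, 0, 0, 0, 0], "hand": [30, 30, 30, 30, 30, 30, 30, 30]}}

```text
t: 16.15
tcp_pos: [0.6232, 0.0758, 0.0919]
eef_rot: [0.0, 0.706, 0.709, 0.0]
force: [-0.9, -0.8, 5.7]
gripper_width: 0.0371
gripper_force: 41.6
```

Emit:
{"api": "drive_tool", "payload": {"linear": [[0, 0, 0], [0, 0, 0], [0, 0, 0], [0, 0, 0], [0, 0, -0.5], [0, 0, -1], [0, 0, -1], [0, 0, -1]], "twist": [0, 0, 0, 0, 0, 0, 0, 0], "hand": [80, 80, 80, 80, 80, 80, 80, 80]}}

```text
t: 17.15
tcp_pos: [0.623, 0.0758, 0.18]
eef_rot: [0.0, 0.706, 0.709, 0.0]
force: [0.8, -0.0, -0.1]
gripper_width: 0.0679
gripper_force: 0.0
```

```bash
python3 -c "
from h import *
c=cal('wrist'); im=ctrl.capture('wrist'); save(im,'w5'); ctrl.capture('top')
for n in ['top','wrist']:
  for t in ['housing','housing_neck','housing_open']:
    print(n,t,[(round(d['conf'],2),np.round(d['point'],3).tolist()) for d in ctrl.spot_point(t,n)[:3]])
plan([.530,-.270,.19],108)
"
```

```text
top housing [(0.69, [0.623, 0.074, 0.091]), (0.6, [0.48, 0.394, 0.008]), (0.6, [0.618, 0.136, 0.094])]
top housing_neck [(0.75, [0.624, 0.007, 0.094]), (0.69, [0.524, 0.377, 0.016])]
top housing_open [(0.82, [0.62, 0.136, 0.097]), (0.61, [0.445, 0.412, 0.014])]
wrist housing [(0.76, [0.628, 0.077, 0.094])]
wrist housing_neck [(0.75, [0.622, 0.01, 0.097])]
wrist housing_open [(0.78, [0.622, 0.133, 0.095])]
from [0.6216 0.0758 0.1763] 90.2 d [-0.0916 -0.3458  0.0137] dyaw 17.8 tw -0.242 t 17.55
[[-0.86, -0.23, -0.03], [-0.86, -0.25, -0.03], [-0.85, -0.27, -0.03], [-0.85, -0.28, -0.03], [-0.84, -0.3, -0.03], [-0.84, -0.31, -0.03], [-0.83, -0.33, -0.03], [-0.82, -0.35, -0.03]]
[[-0.82, -0.36, -0.03], [-0.81, -0.38, -0.03], [-0.8, -0.39, -0.03], [-0.79, -0.41, -0.03], [-0.79, -0.43, -0.03], [-0.78, -0.44, -0.03], [-0.77, -0.46, -0.03], [-0.76, -0.47, -0.03]]
```

View pics/w5.png

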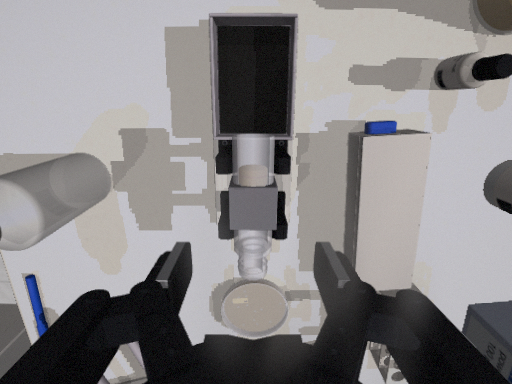

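The housing is seated. Its collar at (253,203) lies between the saddles, the open end points towards the tray, and the neck mouth is near (253,270). Now the rod.

Emit:
{"api": "drive_tool", "payload": {"linear": [[-0.86, -0.23, 0], [-0.86, -0.25, 0], [-0.85, -0.27, 0], [-0.85, -0.28, 0], [-0.84, -0.3, 0], [-0.84, -0.31, 0], [-0.83, -0.33, 0], [-0.82, -0.35, 0]], "twist": [-0.24, -0.24, -0.24, -0.24, -0.24, -0.24, -0.24, -0.24], "hand": [70, 70, 70, 70, 70, 70, 70, 70]}}

```text
t: 18.55
tcp_pos: [0.5759, -0.0973, 0.1768]
eef_rot: [-0.001, 0.649, 0.761, -0.0]
force: [0.2, -0.2, -0.5]
gripper_width: 0.0598
gripper_force: 0.0
```

Emit:
{"api": "drive_tool", "payload": {"linear": [[-0.82, -0.36, 0], [-0.81, -0.38, 0], [-0.8, -0.39, 0], [-0.79, -0.41, 0], [-0.79, -0.43, 0], [-0.78, -0.44, 0], [-0.77, -0.46, 0], [-0.76, -0.47, 0]], "twist": [-0.24, -0.24, -0.24, -0.24, -0.24, -0.24, -0.24, -0.24], "hand": [70, 70, 70, 70, 70, 70, 70, 70]}}

```text
t: 19.55
tcp_pos: [0.5298, -0.2699, 0.1767]
eef_rot: [-0.001, 0.589, 0.808, -0.0]
force: [-0.3, -0.0, -0.6]
gripper_width: 0.0597
gripper_force: 0.0
```

```bash
python3 -c "
from h import *
p,M,y,o=pose(); print(p,y,o['t'])
c=cal('wrist'); im=ctrl.capture('wrist'); save(im,'w6')
for t in ['rod_thin','rod_thin_tip','rod_thick','notch_left','notch_right','rod_rest']:
    print(t,[(round(d['conf'],2),np.round(d['point'],3).tolist(),proj(c,d['point']).round(0).tolist()) for d in ctrl.spot_point(t,'wrist')[:3]])
"
```

```text
[ 0.52978926 -0.26993591  0.17671326] 107.87836874594991 19.55
rod_thin []
rod_thin_tip [(0.72, [0.621, -0.106, -0.001], [[386.0, 57.0]])]
rod_thick [(0.65, [0.45, -0.311, 0.048], [[165.0, 203.0]])]
notch_left [(0.93, [0.447, -0.31, 0.046], [[164.0, 201.0]])]
notch_right [(0.96, [0.526, -0.284, 0.046], [[246.0, 200.0]])]
rod_rest [(0.67, [0.487, -0.297, 0.001], [[211.0, 188.0]])]
```

View pics/w6.png

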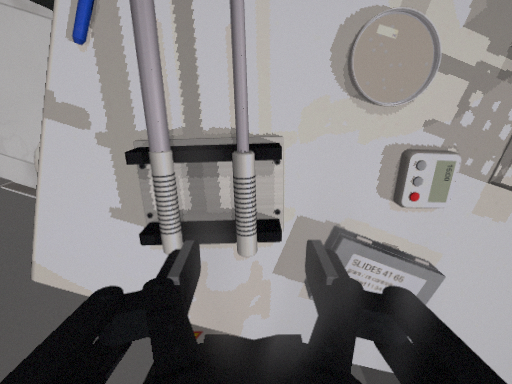

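The right rod, with its handle from (241,152) to (247,257), has the thinner shank, so it is the thin one. The thick one is at (165,200).

```bash
python3 -c "
from h import *
c=cal('wrist')
P=ray(c,[[246.5,257],[241,152],[237.5,0]],.045); print(P.round(4).tolist())
d=P[2]-P[0]; y=np.degrees(np.arctan2(d[1],d[0])); L=np.linalg.norm(P[1]-P[0]); print(y,L)
u=d/np.linalg.norm(d); G=(P[0]+P[1])/2+u*.012; print(G)
plan([G[0],G[1],.036],y)
"
```

```text
[[0.5483, -0.3464, 0.045], [0.5086, -0.2378, 0.045], [0.468, -0.1165, 0.045]]
109.25382152854797 0.11556266867528638
[ 0.52448593 -0.28076665  0.045     ]
from [ 0.5306 -0.2687  0.1776] 107.9 d [-0.0062 -0.0121 -0.1416] dyaw 1.4 tw -0.038 t 19.9
[[-0.05, -0.05, 0.71], [-0.05, -0.05, 0.71], [-0.05, -0.05, 0.71], [-0.05, -0.05, 0.71], [-0.05, -0.05, 0.71], [-0.05, -0.05, 0.71], [-0.05, -0.05, 0.71], [-0.05, -0.05, 0.71]]
```

Emit:
{"api": "drive_tool", "payload": {"linear": [[-0.05, -0.05, 0.7], [-0.05, -0.05, 0.7], [-0.05, -0.05, 0.7], [-0.05, -0.05, 0.7], [-0.05, -0.05, 0.7], [-0.05, -0.05, 0.7], [-0.05, -0.05, 0.7], [-0.05, -0.05, 0.7]], "twist": [-0.02, -0.02, -0.02, -0.02, -0.02, -0.02, -0.02, -0.02], "hand": [70, 70, 70, 70, 70, 70, 70, 70]}}

```text
t: 20.9
tcp_pos: [0.5243, -0.2824, 0.0369]
eef_rot: [0.0, 0.584, 0.812, 0.0]
force: [-0.3, 0.2, 0.4]
gripper_width: 0.0599
gripper_force: 0.0
```

Emit:
{"api": "drive_tool", "payload": {"linear": [[0, 0, 0], [0, 0, 0], [0, 0, 0], [0, 0, 0], [0, 0, 0], [0, 0, 0], [0, 0, 0], [0, 0, 0]], "twist": [0, 0, 0, 0, 0, 0, 0, 0], "hand": [5, 5, 5, 5, 5, 5, 5, 5], "newtons": 90}}

```text
t: 21.9
tcp_pos: [0.5251, -0.2827, 0.039]
eef_rot: [0.001, 0.584, 0.812, 0.0]
force: [1.9, 0.7, 5.7]
gripper_width: 0.0195
gripper_force: 88.3
```

Emit:
{"api": "drive_tool", "payload": {"linear": [[0, 0, -0.3], [0, 0, -0.8], [0, 0, -1], [0, 0, -1], [0, 0, -0.8], [0, 0, -0.4], [0, 0, 0], [0, 0, 0]], "twist": [0, 0, 0, 0, 0, 0, 0, 0], "hand": [5, 5, 5, 5, 5, 5, 5, 5]}}

```text
t: 22.9
tcp_pos: [0.5235, -0.2817, 0.1444]
eef_rot: [-0.001, 0.584, 0.812, -0.0]
force: [0.3, 0.8, -2.1]
gripper_width: 0.0194
gripper_force: 88.0
```

```bash
python3 -c "
from h import *
p,M,y,o=pose(); print(p,y,o['t'],M.round(3).tolist())
c=cal('wrist'); im=ctrl.capture('wrist'); save(im,'w7'); ctrl.capture('top');ctrl.capture('scene')
for n in ['wrist','top','scene']:
  for t in ['rod_thin','rod_thin_tip']:
    print(n,t,[(round(d['conf'],2),np.round(d['point'],3).tolist()) for d in ctrl.spot_point(t,n)[:3]])
np.savez('w7.npz',T=c[2],p=p,M=M)
"
```

```text
[ 0.52347966 -0.28174759  0.14441087] 108.57526607055748 22.9 [[-0.319, 0.948, -0.002], [0.948, 0.319, 0.001], [0.002, -0.001, -1.0]]
wrist rod_thin [(0.68, [0.53, -0.286, 0.149])]
wrist rod_thin_tip [(0.32, [0.452, -0.307, 0.049])]
top rod_thin [(0.97, [0.522, -0.288, 0.155]), (0.41, [0.626, 0.077, -0.001])]
top rod_thin_tip [(0.92, [0.461, -0.096, 0.146])]
scene rod_thin [(0.82, [0.529, -0.289, 0.152])]
scene rod_thin_tip [(0.88, [0.462, -0.097, 0.149])]
```

View pics/w7.png

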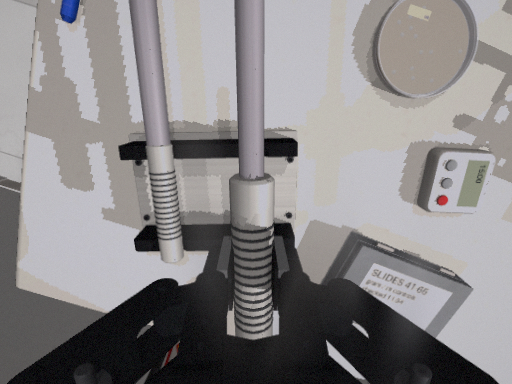

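The thin rod is in hand, with its handle front at (252,178) and the shank going up to (250,0). I'll fit its axis from the shank edges.

```bash
cat > rod.py <<'E'
from h import *
from scipy.optimize import least_squares
def fit(png,T,p,M,rows=range(4,150,4)):
    g=cv2.GaussianBlur(cv2.imread(png),(0,0),1).astype(float)
    K,D,_=cal('wrist'); c=(K,D,T); obs=[]
    for r in rows:
        row=g[r].sum(1); gr=np.abs(np.gradient(row)); 
        l=225+np.argmax(gr[225:247]); h=252+np.argmax(gr[252:280])
        f=lambda i:i+.5*(gr[i-1]-gr[i+1])/(gr[i-1]-2*gr[i]+gr[i+1])
        obs.append((f(l),f(h),r))
    obs=np.array(obs); C=T[:3,3]
    def axis(v):  # lateral, z offset, yaw, pitch in the tool frame
        A=p+M[:,1]*v[0]+np.array([0,0,v[1]]); d=M@np.array([np.cos(v[2])*np.cos(v[3]),np.sin(v[2])*np.cos(v[3]),-np.sin(v[3])]); return A,d
    def res(v):
        A,d=axis(v); w=C-A; w=w-d*(w@d); L=np.linalg.norm(w); w/=L; s=np.cross(d,w); e=[]
        t=np.linspace(.06,.25,60)[:,None]; al=np.arccos(.006/L); 
        for sg in (-1,1):
            q=proj(c,A+t*d+.006*(w*np.cos(al)+sg*s*np.sin(al))); o=np.argsort(q[:,1]); e.append(np.interp(obs[:,2],q[o,1],q[o,0]))
        e=np.sort(np.array(e),0); return np.r_[e[0]-obs[:,0],e[1]-obs[:,1]]
    s=least_squares(res,[0,.006,0,0],loss='soft_l1',f_scale=.5)
    return s.x,np.sqrt(np.mean(s.fun**2)),obs,c
if __name__=='__main__':
    z=np.load('w7.npz'); x,e,obs,c=fit('pics/w7.png',z['T'],z['p'],z['M'])
    print('lat mm',x[0]*1e3,'z mm',x[1]*1e3,'yaw',np.degrees(x[2]),'pitch up',np.degrees(x[3]),'rms',e); print(obs[::8].round(1).tolist())
    H=ray(c,[[252,177]],z['p'][2]+x[1]+.010)[0]; print('handle front ahead of TCP',(H-z['p'])@z['M'][:,0])
    plan([.6228,-.213,.0885],90.2)
E
python3 rod.py
```

```text
lat mm -0.5570951771806073 z mm 0.8266312140186108 yaw -0.4692589570736781 pitch up 3.823580386595167 rms 0.3816878913922905
[[233.9, 264.2, 4.0], [234.8, 264.3, 36.0], [235.6, 264.0, 68.0], [236.4, 264.0, 100.0], [237.1, 261.7, 132.0]]
handle front ahead of TCP 0.048325752079367325
from [ 0.5242 -0.2822  0.1453] 108.6 d [ 0.0986  0.0692 -0.0568] dyaw -18.4 tw 0.501 t 23.35
[[0.17, 0.58, 0.28], [0.19, 0.57, 0.28], [0.22, 0.56, 0.28], [0.24, 0.55, 0.28], [0.26, 0.54, 0.28], [0.28, 0.53, 0.28], [0.3, 0.52, 0.28], [0.32, 0.51, 0.28]]
```

Emit:
{"api": "drive_tool", "payload": {"linear": [[0.13, 0.56, 0.28], [0.15, 0.56, 0.28], [0.17, 0.55, 0.28], [0.19, 0.54, 0.28], [0.22, 0.54, 0.28], [0.24, 0.53, 0.28], [0.26, 0.52, 0.28], [0.28, 0.51, 0.28]], "twist": [0.5, 0.5, 0.5, 0.5, 0.5, 0.5, 0.5, 0.5], "hand": [5, 5, 5, 5, 5, 5, 5, 5]}}

```text
t: 24.35
tcp_pos: [0.6235, -0.2218, 0.0893]
eef_rot: [-0.0, 0.706, 0.708, -0.0]
force: [0.5, -0.0, -2.0]
gripper_width: 0.0191
gripper_force: 88.1
```

```bash
cat > e.py <<'E'
from h import *
p,M,y,o=pose(); print(p.round(4),y,o['t'])
im={n:ctrl.capture(n) for n in('top','scene')}
for n in im:
    save(im[n],n+'_pre')
    for t in ['rod_thin_tip','housing_neck','housing_open']:
        print(n,t,[(round(d['conf'],2),np.round(d['point'],3).tolist()) for d in ctrl.spot_point(t,n)[:1]])
def crop(n,P,w,h,k):
    u,v=proj(cal(n),P)[0].round().astype(int); print(n,'origin',u-w//2,v-h//2,'x',k)
    return cv2.resize(im[n][v-h//2:v+h//2,u-w//2:u+w//2],None,fx=k,fy=k,interpolation=cv2.INTER_CUBIC)
a=crop('top',[.622,.0,.095],96,40,8); b=crop('scene',[.622,.0,.095],96,34,8)
save(np.vstack([a,b]),'pre')
E
python3 e.py
```

```text
[ 0.6235 -0.2218  0.0893] 90.16487681193941 24.35
top rod_thin_tip [(0.85, [0.624, -0.025, 0.09])]
top housing_neck [(0.95, [0.624, 0.004, 0.094])]
top housing_open [(0.77, [0.445, 0.411, 0.015])]
scene rod_thin_tip [(0.6, [0.626, -0.022, 0.092])]
scene housing_neck [(0.6, [0.621, 0.008, 0.096])]
scene housing_open [(0.82, [0.626, 0.134, 0.09])]
top origin 240 156 x 8
scene origin 195 190 x 8
```

View pics/pre.png

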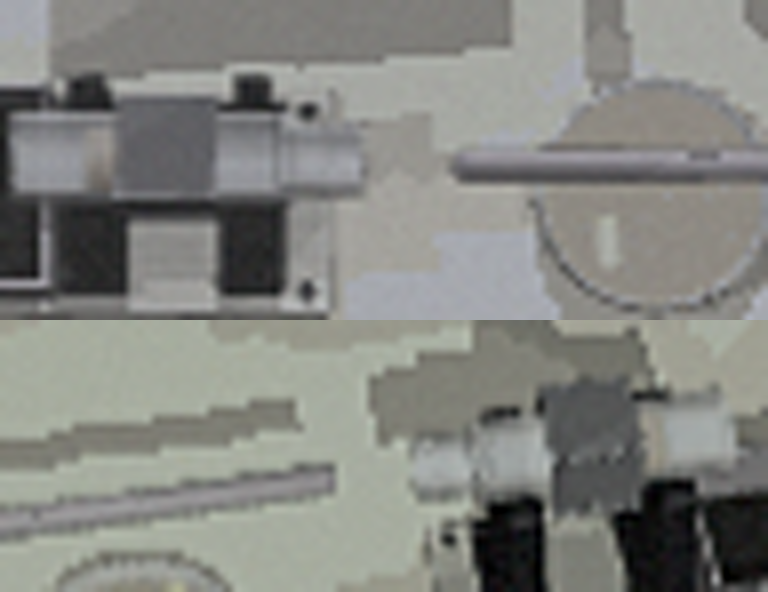

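In the upper (top) crop the rod tip centre is at (455,166) and the neck centre near row 158. In the lower (scene) crop the rod tip is at (330,480) and the neck mouth near (415,468). I'll measure both numerically.

```bash
cat > m.py <<'E'
from h import *
from scipy.optimize import least_squares
import sys
def edges(im,c,P,half):
    "silhouette edges either side of projected axis points P, half-width in m -> row offsets"
    g=cv2.GaussianBlur(im,(0,0),.8).astype(float)
    out=[]
    q=proj(c,P); q2=proj(c,np.array(P)+[0,.002,0])
    for a,b,Pw in zip(q,q2,P):
        d=(b-a)/np.linalg.norm(b-a); n=np.array([-d[1],d[0]]); 
        if n[1]<0:n=-n
        D=np.linalg.norm(c[2][:3,3]-Pw); w=half/D*c[0][0,0]
        t=np.arange(-w-4,w+4.01,.1); pts=(a+t[:,None]*n).astype(np.float32)
        v=cv2.remap(g.astype(np.float32),pts[:,0].reshape(1,-1),pts[:,1].reshape(1,-1),cv2.INTER_LINEAR)[0]
        gr=np.linalg.norm(np.gradient(v,axis=0),axis=1)
        lo=(np.abs(t+w)<2.6); hi=(np.abs(t-w)<2.6)
        cen=lambda m:(t[m]*gr[m]**2).sum()/(gr[m]**2).sum()
        e0,e1=cen(lo),cen(hi); out.append((e0,e1,w,(e0+e1)/2))
    return np.array(out)
def run(tag,tx,tz,tipy):
    sets={'rod':([[tx,y,tz] for y in np.arange(tipy-.1,tipy-.01,.008)],.006),'neck':([[.6225,y,.095] for y in np.arange(.012,.032,.005)],.013),
      'barrelB':([[.6225,y,.095] for y in np.arange(.036,.056,.005)],.017),'barrelF':([[.6225,y,.095] for y in np.arange(.103,.128,.005)],.017)}
    for k,(P,h) in sets.items():
        rs={}
        for n in('top','scene'):
            im=cv2.imread(f'pics/{n}_{tag}.png'); c=cal(n); e=edges(im,c,P,h); o=np.median(e,0); rs[n]=o[3]
            print(k,n,'edges',o.round(2),'trend',np.polyfit(range(len(e)),e[:,3],1)[0].round(3))
        # solve dx,dz giving these offsets
        m=np.array(P[len(P)//2]); J=[];r=[]
        for n in('top','scene'):
            c=cal(n); a=proj(c,m)[0]; b=proj(c,m+[0,.002,0])[0]; d=(b-a)/np.linalg.norm(b-a); nn=np.array([-d[1],d[0]]); nn=nn if nn[1]>0 else -nn
            J.append([(proj(c,m+[.001,0,0])[0]-a)@nn,(proj(c,m+[0,0,.001])[0]-a)@nn]); r.append(rs[n])
        s=np.linalg.solve(J,r); print('   ->',k,'x %.4f z %.4f'%(m[0]+s[0]/1e3,m[2]+s[1]/1e3))
run(sys.argv[1],*map(float,sys.argv[2:]))
E
python3 m.py pre .6235 .095 -.024
```

```text
rod top edges [-0.43  2.15  2.09  0.82] trend 0.013
rod scene edges [-1.79  2.75  1.93  0.51] trend -0.017
   -> rod x 0.6219 z 0.0908
neck top edges [-4.66  4.03  4.56 -0.23] trend -0.315
neck scene edges [-2.29  4.33  4.16  1.  ] trend -0.008
   -> neck x 0.6238 z 0.0917
barrelB top edges [-6.36  4.86  5.96 -0.75] trend 0.173
barrelB scene edges [-4.38  5.65  5.43  0.64] trend -0.008
   -> barrelB x 0.6248 z 0.0945
barrelF top edges [-6.25  4.77  5.95 -0.75] trend -0.177
barrelF scene edges [-4.57  5.71  5.39  0.49] trend -0.116
   -> barrelF x 0.6247 z 0.0951
```

```bash
python3 -c "
from h import *
im={n:cv2.imread(f'pics/{n}_pre.png').astype(int).sum(2) for n in('top','scene')}
for n,ys in (('top',(-.07,-.045,.015,.05,.12)),('scene',(-.07,-.045,.015,.05,.12))):
  for y in ys:
    u,v=proj(cal(n),[.6235,y,.095])[0]; k=int(round(u)); r=int(round(v)); print(n,y,u.round(2),v.round(2),'rows',r-9,im[n][r-9:r+10,k].tolist())
"
```

```text
top -0.07 312.9 175.3 rows 166 [508, 506, 502, 387, 408, 411, 416, 410, 339, 471, 383, 273, 244, 423, 411, 408, 415, 411, 417]
top -0.045 304.13 175.23 rows 166 [500, 497, 495, 496, 493, 498, 499, 513, 466, 461, 379, 272, 260, 502, 482, 482, 480, 487, 486]
top 0.015 283.06 175.08 rows 166 [489, 489, 486, 489, 496, 407, 397, 373, 414, 465, 497, 471, 447, 340, 364, 493, 486, 484, 493]
top 0.05 270.76 174.99 rows 166 [143, 128, 119, 127, 389, 331, 355, 381, 408, 441, 471, 462, 450, 435, 299, 181, 121, 124, 122]
top 0.12 246.22 174.84 rows 166 [388, 300, 180, 226, 451, 362, 374, 413, 451, 460, 463, 455, 441, 433, 268, 224, 229, 238, 228]
scene -0.07 221.0 210.79 rows 202 [362, 370, 368, 394, 517, 499, 500, 481, 337, 437, 443, 380, 519, 502, 501, 499, 500, 507, 471]
scene -0.045 229.01 209.74 rows 201 [371, 364, 399, 519, 503, 500, 509, 467, 309, 434, 427, 363, 520, 503, 504, 498, 499, 492, 499]
scene 0.015 248.11 207.22 rows 198 [370, 374, 376, 375, 376, 354, 331, 469, 441, 508, 514, 505, 459, 361, 373, 517, 503, 482, 395]
scene 0.05 259.17 205.77 rows 197 [370, 378, 382, 333, 112, 326, 383, 457, 486, 484, 486, 481, 452, 401, 283, 165, 43, 100, 146]
scene 0.12 281.08 202.87 rows 194 [463, 470, 459, 472, 453, 347, 377, 455, 494, 500, 501, 499, 496, 451, 366, 279, 72, 74, 131]
```

Emit:
{"api": "drive_tool", "payload": {"linear": [[0, 0.07, -0.035], [0.15, 0, 0], [0.15, 0, 0], [0.15, 0, 0], [0.15, 0, 0], [0.15, 0, 0], [0.15, 0, 0], [0, 0, 0]], "twist": [0, 0, 0, 0, 0, 0, 0, 0], "hand": [5, 5, 5, 5, 5, 5, 5, 5]}}

```text
t: 25.75
tcp_pos: [0.6247, -0.1991, 0.0904]
eef_rot: [-0.0, 0.705, 0.709, -0.0]
force: [0.4, 0.4, -1.1]
gripper_width: 0.0194
gripper_force: 88.2
```

```bash
python3 -c "
from h import *
p,M,y,o=pose(); print(p.round(4),y,o['t'])
im={n:ctrl.capture(n) for n in('top','scene')}
for n in im: save(im[n],n+'_pre2')
im={n:im[n].astype(int).sum(2) for n in im}
for n in im:
  for y in (-.05,-.025,.0,.015,.025):
    u,v=proj(cal(n),[.6235,y,.095])[0]; k=int(round(u)); r=int(round(v)); print(n,y,u.round(2),v.round(2),'rows',r-8,im[n][r-8:r+9,k].tolist())
"
```

```text
[ 0.6247 -0.1991  0.0904] 90.26806683237623 25.75
top -0.05 305.88 175.24 rows 167 [505, 488, 496, 501, 498, 515, 510, 444, 434, 330, 251, 350, 427, 421, 319, 446, 449]
top -0.025 297.1 175.18 rows 167 [495, 493, 499, 491, 490, 502, 525, 413, 427, 325, 233, 393, 493, 482, 479, 484, 482]
top 0.0 288.32 175.11 rows 167 [497, 507, 508, 505, 439, 445, 447, 449, 429, 413, 382, 501, 495, 481, 487, 484, 471]
top 0.015 283.06 175.08 rows 167 [491, 487, 484, 496, 405, 402, 369, 418, 454, 495, 474, 456, 349, 365, 483, 488, 489]
top 0.025 279.54 175.05 rows 167 [484, 493, 465, 415, 399, 394, 365, 426, 453, 480, 458, 436, 322, 308, 481, 469, 453]
scene -0.05 227.41 209.95 rows 202 [363, 406, 509, 508, 508, 505, 468, 335, 435, 439, 388, 517, 499, 499, 490, 499, 493]
scene -0.025 235.4 208.9 rows 201 [373, 401, 512, 507, 504, 514, 482, 340, 442, 415, 375, 514, 501, 501, 490, 500, 496]
scene 0.0 243.36 207.85 rows 200 [373, 369, 370, 363, 361, 392, 477, 341, 396, 351, 451, 510, 498, 498, 494, 504, 499]
scene 0.015 248.11 207.22 rows 199 [374, 372, 379, 381, 353, 328, 459, 451, 506, 515, 498, 456, 359, 364, 514, 510, 477]
scene 0.025 251.28 206.81 rows 199 [372, 364, 374, 380, 367, 342, 407, 490, 518, 508, 498, 432, 348, 419, 527, 466, 285]
```

Emit:
{"api": "drive_tool", "payload": {"linear": [[0.2, 0, 0], [0.2, 0, 0], [0.2, 0, 0], [0.2, 0, 0], [0.2, 0, 0], [0.2, 0, 0], [0, 0, 0], [0, 0, 0]], "twist": [0, 0, 0, 0, 0, 0, 0, 0], "hand": [5, 5, 5, 5, 5, 5, 5, 5]}}

```text
t: 26.85
tcp_pos: [0.6247, -0.1696, 0.0905]
eef_rot: [0.0, 0.706, 0.709, -0.0]
force: [-0.2, 0.5, -1.5]
gripper_width: 0.0193
gripper_force: 88.2
```

Emit:
{"api": "drive_tool", "payload": {"linear": [[0.3, 0, 0], [0.3, 0, 0], [0.3, 0, 0], [0.3, 0, 0], [0.3, 0, 0], [0.2, 0, 0], [0.2, 0, 0], [0.2, 0, 0]], "twist": [0, 0, 0, 0, 0, 0, 0, 0], "hand": [5, 5, 5, 5, 5, 5, 5, 5]}}

```text
t: 27.85
tcp_pos: [0.6244, -0.1168, 0.0905]
eef_rot: [0.0, 0.706, 0.709, -0.0]
force: [0.3, -0.4, -1.1]
gripper_width: 0.0192
gripper_force: 88.2
```

Emit:
{"api": "drive_tool", "payload": {"linear": [[0.15, 0, 0], [0.15, 0, 0], [0.15, 0, 0], [0.15, 0, 0], [0.15, 0, 0], [0.15, 0, 0], [0.15, 0, 0], [0.15, 0, 0]], "twist": [0, 0, 0, 0, 0, 0, 0, 0], "hand": [5, 5, 5, 5, 5, 5, 5, 5]}}

```text
t: 28.85
tcp_pos: [0.6249, -0.0912, 0.0913]
eef_rot: [0.003, 0.705, 0.709, -0.002]
force: [-0.9, -10.9, -1.1]
gripper_width: 0.0195
gripper_force: 88.1
```

Pushing at 11 N, as expected.

Emit:
{"api": "drive_tool", "payload": {"linear": [[0.18, 0, 0], [0.18, 0, 0], [0.18, 0, 0], [0.18, 0, 0], [0.18, 0, 0], [0.18, 0, 0], [0.18, 0, 0], [0.18, 0, 0]], "twist": [0, 0, 0, 0, 0, 0, 0, 0], "hand": [5, 5, 5, 5, 5, 5, 5, 5]}}

```text
t: 29.85
tcp_pos: [0.624, -0.0502, 0.0903]
eef_rot: [-0.0, 0.705, 0.709, 0.0]
force: [0.5, -0.7, -0.7]
gripper_width: 0.0192
gripper_force: 88.3
```

```bash
python3 -c "
from h import *
p,M,y,o=pose(); print(p.round(4),y,o['t'],o['force'])
im={n:ctrl.capture(n) for n in('top','scene')}
for n in im:
  for t in ['element','rod_thin_tip','housing']:
    print(n,t,[(round(d['conf'],2),np.round(d['point'],3).tolist()) for d in ctrl.spot_point(t,n)[:2]])
"
```

```text
[ 0.624  -0.0502  0.0903] 90.26531833811788 29.85 [ 0.48470041 -0.6582593  -0.66771142]
top element [(0.41, [0.623, 0.209, 0.023])]
top rod_thin_tip []
top housing [(0.48, [0.476, 0.399, 0.01])]
scene element [(0.49, [0.618, 0.203, 0.024])]
scene rod_thin_tip [(0.43, [0.528, -0.285, 0.041])]
scene housing [(0.8, [0.624, 0.082, 0.09]), (0.45, [0.478, 0.397, 0.014])]
```

The element is in the tray. Now draw the rod out.

Emit:
{"api": "drive_tool", "payload": {"linear": [[-0.4, 0, 0], [-0.9, 0, 0], [-1, 0, 0], [-1, 0, 0], [-1, 0, 0], [-1, 0, 0], [-1, 0, 0], [-0.7, 0, 0]], "twist": [0, 0, 0, 0, 0, 0, 0, 0], "hand": [5, 5, 5, 5, 5, 5, 5, 5]}}

```text
t: 31.25
tcp_pos: [0.6249, -0.228, 0.0905]
eef_rot: [0.0, 0.706, 0.708, 0.0]
force: [-0.3, -0.2, -1.6]
gripper_width: 0.019
gripper_force: 88.4
```

```bash
python3 -c "
from h import *
plan([.5243,-.2822,.144],108.6)
im={n:ctrl.capture(n) for n in('top','scene')}
for n in im:
  for t in ['housing_neck','housing_open','housing']:
    print(n,t,[(round(d['conf'],2),np.round(d['point'],3).tolist()) for d in ctrl.spot_point(t,n)[:2]])
"
```

```text
from [ 0.6249 -0.228   0.0905] 90.2 d [-0.1006 -0.0542  0.0535] dyaw 18.4 tw -0.502 t 31.25
[[-0.27, -0.5, -0.27], [-0.25, -0.51, -0.27], [-0.23, -0.52, -0.27], [-0.21, -0.53, -0.27], [-0.19, -0.54, -0.27], [-0.16, -0.55, -0.27], [-0.14, -0.55, -0.27], [-0.12, -0.56, -0.27]]
top housing_neck [(0.76, [0.626, 0.01, 0.095]), (0.5, [0.526, 0.377, 0.013])]
top housing_open [(0.83, [0.444, 0.414, 0.018]), (0.59, [0.619, 0.138, 0.096])]
top housing [(0.94, [0.625, 0.081, 0.094]), (0.79, [0.482, 0.399, 0.008])]
scene housing_neck [(0.71, [0.62, 0.018, 0.092]), (0.58, [0.52, 0.379, 0.011])]
scene housing_open [(0.79, [0.627, 0.14, 0.092]), (0.63, [0.447, 0.415, 0.011])]
scene housing [(0.71, [0.479, 0.398, 0.012]), (0.55, [0.625, 0.08, 0.089])]
```

Emit:
{"api": "drive_tool", "payload": {"linear": [[-0.27, -0.5, -0.3], [-0.25, -0.51, -0.3], [-0.23, -0.52, -0.3], [-0.21, -0.53, -0.3], [-0.19, -0.54, -0.3], [-0.16, -0.55, -0.3], [-0.14, -0.55, -0.2], [-0.12, -0.56, -0.2]], "twist": [-0.5, -0.5, -0.5, -0.5, -0.5, -0.5, -0.5, -0.5], "hand": [5, 5, 5, 5, 5, 5, 5, 5]}}

```text
t: 32.65
tcp_pos: [0.5245, -0.2798, 0.1458]
eef_rot: [0.0, 0.583, 0.813, 0.0]
force: [0.0, -0.2, -1.6]
gripper_width: 0.0193
gripper_force: 88.3
```

```bash
python3 -c "
from h import *
plan([.5245,-.2824,.044],108.6)
c=cal('wrist');im=ctrl.capture('wrist'); save(im,'w8'); ctrl.capture('top')
print(cv2.absdiff(cv2.imread('pics/w7.png'),cv2.imread('pics/w8.png'))[:240].mean())
print([(round(d['conf'],2),np.round(d['point'],3).tolist()) for t in('rod_thin','rod_thin_tip') for d in ctrl.spot_point(t,'top')[:1]])
"
```

```text
from [ 0.5245 -0.2798  0.1458] 108.7 d [-0.     -0.0026 -0.1018] dyaw -0.1 tw 0.003 t 32.65
[[-0.01, -0.0, 0.51], [-0.01, -0.0, 0.51], [-0.01, -0.0, 0.51], [-0.01, -0.0, 0.51], [-0.01, -0.0, 0.51], [-0.01, -0.0, 0.51], [-0.01, -0.0, 0.51], [-0.01, -0.0, 0.51]]
5.906171332465278
[(0.82, [0.521, -0.29, 0.154]), (0.54, [0.451, -0.314, 0.041])]
```

Emit:
{"api": "drive_tool", "payload": {"linear": [[-0.05, 0, 0.4], [-0.05, 0, 0.6], [0, 0, 0.6], [0, 0, 0.6], [0, 0, 0.6], [0, 0, 0.6], [0, 0, 0.5], [0, 0, 0.2]], "twist": [0, 0, 0, 0, 0, 0, 0, 0], "hand": [5, 5, 5, 5, 5, 5, 5, 5]}}

```text
t: 33.85
tcp_pos: [0.5249, -0.2824, 0.0417]
eef_rot: [-0.001, 0.584, 0.812, -0.0]
force: [0.5, -0.8, -1.6]
gripper_width: 0.0191
gripper_force: 88.3
```

Emit:
{"api": "drive_tool", "payload": {"linear": [[0, 0, 0.06], [0, 0, 0.06], [0, 0, 0.05], [0, 0, 0.05], [0, 0, 0], [0, 0, 0], [0, 0, 0], [0, 0, 0]], "twist": [0, 0, 0, 0, 0, 0, 0, 0], "hand": [5, 5, 5, 5, 5, 5, 5, 5]}}

```text
t: 34.85
tcp_pos: [0.5259, -0.2832, 0.0391]
eef_rot: [0.0, 0.584, 0.812, -0.0]
force: [-1.1, 1.4, 5.4]
gripper_width: 0.0196
gripper_force: 89.4
```

Emit:
{"api": "drive_tool", "payload": {"linear": [[0, 0, 0], [0, 0, 0], [0, 0, 0], [0, 0, 0], [0, 0, 0], [0, 0, -0.5], [0, 0, -1], [0, 0, -1]], "twist": [0, 0, 0, 0, 0, 0, 0, 0], "hand": [70, 70, 70, 70, 70, 70, 70, 70]}}

```text
t: 35.85
tcp_pos: [0.5256, -0.2829, 0.1013]
eef_rot: [0.0, 0.584, 0.812, -0.0]
force: [-0.6, -0.7, 0.4]
gripper_width: 0.0597
gripper_force: 0.0
```

Emit:
{"api": "drive_tool", "payload": {"linear": [[0, 0, -1], [0, 0, -1], [0, 0, -1], [0, 0, -0.5], [0, 0, 0], [0, 0, 0], [0, 0, 0], [0, 0, 0]], "twist": [0, 0, 0, 0, 0, 0, 0, 0], "hand": [70, 70, 70, 70, 70, 70, 70, 70]}}

```text
t: 36.85
tcp_pos: [0.525, -0.2824, 0.1863]
eef_rot: [-0.001, 0.584, 0.812, -0.0]
force: [0.1, -1.1, 0.1]
gripper_width: 0.0597
gripper_force: 0.0
```

```bash
python3 -c "
from h import *
w=ctrl.capture('wrist'); t=ctrl.capture('scene')[130:270,110:340]
a=np.zeros((600,460,3),np.uint8); a[:280]=cv2.resize(t,(460,280),interpolation=cv2.INTER_CUBIC); a[280:]=cv2.resize(w,(460,320)); save(a,'end')
"
```

```text
(no output)
```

View pics/end.png

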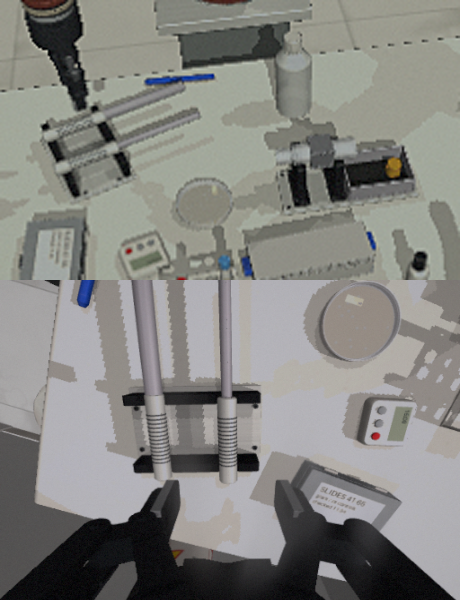

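The upper half shows the element in the tray at (393,168) and the housing in the saddles at (320,152). The lower half shows the thin rod lying in its notches at (227,435), with the gripper clear.

```bash
python3 -c "
from plant import ctrl
print(ctrl.sign_off())"
```

```text
the job is handed in; nothing more can be done
None
```

The job is handed in at about 37 s: the element is in the tray, the housing is in the saddles, the thin rod is back in its notch, and nothing else was touched; the judge's verdict was not shown.

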